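Fit the mounting plate on the tablet stand

TASK

Fit the loose round mounting plate to the sloped head of the tablet stand: turn it so that its three holes line up with the three studs, and slide it on, tongue side outward, until it lies fully home, flat against the head. Keep hold of it until the studs are in the holes, then let go; do not move the ink bottle, the carton of staples or the desk clock.

Things in the scene. Friction and masses are not known exactly. Their poses are not given: they have to be found in the camera images.
- mounting_plate: Loose round plate of bare aluminium, 110 mm across, 8 mm thick, about 0.25 kg; at the start flat on the desk, tongue up, any yaw. Origin: centre of its flat underside; z: out of the tongue side. Three 12 mm through holes, 40 mm from the centre at 0, 120 and 240 degrees about z from its x axis. It fits the studs in three positions, 120 degrees apart, all equally good.
- tongue_top (a point): Centre of the top of the plate's tongue, 42 mm from the plate's origin along its z. The tongue is a block in the middle of the plate, 46 mm long along the plate's x (so it points to one hole), 24 mm wide along y, 34 mm high (z = 8 to 42 mm): grip it across the 24 mm.
- stand_head: Fixed round head of the tablet stand, dark steel, 110 mm across, 8 mm thick, its centre 100 mm above the desk, on a column. Origin: centre of its face; z: the face's normal, tilted 30 degrees from vertical, mostly to the left (+y); x: up the slope; y: level. Three studs stand on it along z, 40 mm from the centre at 0, 120 and 240 degrees about z from x.
- stud0_tip (a point): Tip of the uppermost stud (40 mm up the slope from the head's centre), 18 mm above the face. Each of the three steel studs is 8 mm thick and 18 mm long; the last 6 mm taper to 3 mm.
- stand: The stand, fixed: foot of 130x110x12 mm, origin at the centre of its underside; a column of 34 mm diameter carries the head. With the plate home, the origins and z axes of plate and head match.
- ink_bottle: Bystander: square ink bottle, 52x52x64 mm, loose; origin at the centre of its underside.
- staple_box: Bystander: small carton of staples, 36x56x24 mm, loose; origin at the centre of its underside.
- desk_clock: Bystander: wooden desk clock, 53x100x88 mm, loose; origin at the centre of its underside.
Not all that is in view belongs to the job. There is more than one size of the stand; the one meant has the size given above.

How it is judged:
At the end, for the whole second after the job is handed in: The plate is on all three studs and fully home on the stand's head: its origin within 4 mm of the head's centre along each of the face's axes and within 3 mm of the face, its axis within 0.06 rad of the head's, tongue outward, at rest and let go (x of mounting_plate in the frame of stand_head between -0.004 and 0.004 m and y of mounting_plate in the frame of stand_head between -0.004 and 0.004 m and z of mounting_plate in the frame of stand_head between -0.003 and 0.003 m and angle between the z axis of mounting_plate and the z axis of stand_head, either way round below 0.06 rad and z of tongue_top in the frame of stand_head above 0.03 m and linear speed of mounting_plate below 0.02 m/s and angular speed of mounting_plate below 0.1 rad/s); the robot touches nothing.
It fails at once if the ink bottle is moved more than 25 mm (distance of ink_bottle from where it was at the start of the episode above 0.025 m).
It fails at once if the carton of staples is moved more than 25 mm (distance of staple_box from where it was at the start of the episode above 0.025 m).
It fails at once if the desk clock is moved more than 25 mm (distance of desk_clock from where it was at the start of the episode above 0.025 m).
It fails at once if the plate is let go above the studs (its underside more than 30 mm off the head's face and over it) (distance between mounting_plate and stand_head below 0.09 m and z of mounting_plate in the frame of stand_head above 0.03 m and contact force between mounting_plate and the fingers below 0.05 N).
It also fails if it takes over 48 s, if anything falls off the work surface, if the arm or the gripper's body presses on something with over 40 N, if the wrist force passes 120 N, or if a joint passes its speed limit or range.

ROBOT

A 6-joint arm with a two-finger parallel gripper is mounted at the origin on the work surface; the furniture and walls round the work are solid. World frame = base frame: x ahead of the robot, y to its left, z up, the work surface at z = 0. Lengths are in m, angles in rad, forces in N, time in s.
With the tool pointing down it reaches from about 0.275 to 0.875 m from the base axis. Payload 12.5 kg.
Tool frame: the origin (TCP) lies at the very end of the fingers, on their centre line; the grasp point (between the pads) lies 19 mm behind it; z points along the fingers, y is the line along which they close (so a half turn about z gives the same grasp; the last joint's range is limited). The gripper opens to 85 mm and grips with 20 to 120 N. Pads are 22 mm wide; open, the fingers measure 114 mm over their backs; the gripper's body (76 mm by 85 mm) begins 54 mm behind the grasp point. The pads swing forward as they close: fully open they stand 13 mm farther back than shut.
Start: joints at [1.028, 0.351, 1.652, -0, 1.139, -0.085], TCP at [0.243, 0.493, 0.231] pointing down, gripper open.
Joint ranges: [-2.75, 2.75], [-0.79, 2.1], [0.01, 2.65], [-1.57, 4.71], [0.07, 3.14], [-2.87, 2.87]. Speed limits (rad/s): [2.22, 2.22, 2.79, 3.14, 3.14, 3.14].

INTERFACE

Orientations are given as a 3x3 rotation matrix whose columns are the frame's x, y, z axes.
In Python, from bench import manip gives the robot as it stands. Calls block until the motion is done:
- manip.move_ptp(position, orientation): joint-space move of the TCP to a pose.
- manip.move_l(position, attitude=None, max_speed=0.15): straight line of the TCP; attitude=None keeps the orientation; max_speed is the mean speed in m/s.
- manip.move_j(angles): joint-space move.
- manip.set_gripper(opening, effort=None): opening from 0.0 (shut) to 1.0 (fully open); effort is the grip in N (None keeps the last); returns when the fingers have stopped.
- manip.dwell(seconds).
- manip.inverse_kinematics(position, orientation): joint angles nearest the present ones, or None.
- manip.grab_frame(name): name is "scene" or "side" or "wrist"; returns (picture, depth): 384x512x3 uint8, red, green, blue; 384x512 float32, m along the optical axis (not along the pixel's ray), 0 where there is no reading.
- manip.get_calibration(name): a dict with "camera_matrix" (3x3 intrinsics, pixels), "k1" (the pictures are not rectified: a ray, as slopes to the right and down, at radius r is drawn at 1 + k1 r^2 times it, then the intrinsics apply), "R" (3x3) and "t" (3): a world point X has camera coordinates R X + t. Camera axes: x right, y down, z forward; pixel columns grow to the right and rows downward; lengths in m; the calibration is good to about 2 mm. A picture is of the moment at which its call begins: read the wrist's pose just before it. get_calibration takes no time and is no camera call; for the wrist camera it gives the pose at the moment of the call.
A pose or a line that the arm cannot do raises manip.Unreachable and nothing moves.
- manip.sign_off(): hands the job in; it is judged then, once.
Trained networks look in the newest picture that a camera, given by its name, has taken for a name from the list of things; names that differ only in an ending like _2 or _b are one class to them, and where a whole thing is asked for, a point or a joint stands for the part that bears it (a point fixed in the world has none). Each returns a list of dicts, best first, with "confidence" (0 to 1); they miss things now and then, are a little off and sometimes report something else, mostly with a low value. They report only what shows in the picture. A call takes as long as a camera call. They do not tell look-alikes from the thing itself.
- manip.look_for(camera, name): "at" ([x, y, z] in m, in world coordinates, good to about 4 mm: the middle of the surface that is visible of it).
Readings, each from a call of its own:
- manip.current_time(): time.
- manip.current_qpos(): joint angles.
- manip.current_joint_vel(): joint speeds.
- manip.current_joint_torque(): joint torques, N m.
- manip.current_ee_pos(): TCP position.
- manip.current_tcp_rot(): TCP orientation.
- manip.current_force(): force on the tool from outside, world axes, zero at the start.
- manip.current_ft_torque(): the same for the moment, N m.
- manip.current_grip_width(): opening from 0.0 (shut) to 1.0 (fully open).
- manip.current_grip_force(): force on a finger pad.
Only numpy, scipy, OpenCV 4.12 (cv2) and the standard library are available. Lean on these libraries where they do the work, as an engineer would, in place of code of your own. Each camera call takes 0.05 s, during which the arm holds its last target. There are 200 camera calls.

## Working session

There is one attempt and no reset: what is moved stays moved. The work goes in short steps, each a Python script; the robot and the scene stay as the last script left them, time stands still between calls to the robot, and variables do not carry over. Pictures are saved under pics/ and viewed, at most 10 in all, crops included, and the job is handed in when it is done.

```bash
mkdir -p pics
cat > h.py <<'E'
import numpy as np, cv2
from bench import manip as m
def cloud(name):
    c=m.get_calibration(name); im,d=m.grab_frame(name)
    K=np.array(c["camera_matrix"],float);k1=c["k1"];R=np.array(c["R"]);t=np.array(c["t"])
    h,w=d.shape;u,v=np.meshgrid(np.arange(w),np.arange(h))
    p=cv2.undistortPoints(np.stack([u,v],-1).reshape(-1,1,2).astype(np.float64),K,np.array([k1,0,0,0,0.])).reshape(h,w,2)
    P=np.dstack([p[...,0]*d,p[...,1]*d,d]); W=(P-t)@R
    W[d<=0]=np.nan
    return im,d,W
E
python3 - <<'E'
from h import *
for n in ["scene","side"]:
    im,d,W=cloud(n); cv2.imwrite(f"pics/{n}0.png",im[...,::-1]); np.savez(f"{n}0.npz",im=im,d=d,W=W)
    c=m.get_calibration(n); print(n,"cam at",-np.array(c["R"]).T@c["t"])
    for o in ["mounting_plate","tongue_top","stand_head","stud0_tip","stand","ink_bottle","staple_box","desk_clock"]:
        print(o,[(np.round(r["at"],3).tolist(),round(r["confidence"],2)) for r in m.look_for(n,o)])
print(m.current_time())
E
```

```text
scene cam at [-0.12388237 -0.8119353   0.6214669 ]
mounting_plate [([0.61, -0.204, 0.01], 0.94)]
tongue_top [([0.615, -0.21, 0.004], 0.59)]
stand_head [([0.62, 0.12, 0.104], 0.79), ([0.433, 0.105, 0.074], 0.55), ([0.328, 0.245, 0.078], 0.48)]
stud0_tip [([0.618, 0.113, 0.103], 0.57)]
stand [([0.329, 0.25, 0.012], 0.92), ([0.623, 0.116, 0.01], 0.87), ([0.43, 0.102, 0.011], 0.81)]
ink_bottle [([0.655, -0.006, 0.037], 0.76)]
staple_box [([0.432, -0.015, 0.023], 0.57)]
desk_clock [([0.471, 0.354, 0.057], 0.72), ([0.62, 0.116, 0.109], 0.18)]
side cam at [ 0.46373767 -0.62180746  0.6784057 ]
mounting_plate [([0.621, -0.208, 0.012], 0.79)]
tongue_top [([0.62, -0.206, 0.008], 0.75), ([0.643, 0.116, 0.104], 0.22)]
stand_head [([0.637, 0.112, 0.106], 0.91), ([0.447, 0.113, 0.072], 0.73), ([0.335, 0.256, 0.077], 0.54)]
stud0_tip [([0.443, 0.111, 0.077], 0.88), ([0.334, 0.253, 0.076], 0.71), ([0.64, 0.118, 0.106], 0.67)]
stand [([0.443, 0.108, 0.01], 0.97), ([0.342, 0.25, 0.009], 0.8), ([0.635, 0.112, 0.014], 0.65)]
ink_bottle [([0.666, -0.003, 0.035], 0.68)]
staple_box [([0.435, -0.02, 0.022], 0.85)]
desk_clock [([0.485, 0.354, 0.054], 0.68)]
0.9
```

View pics/scene0.png

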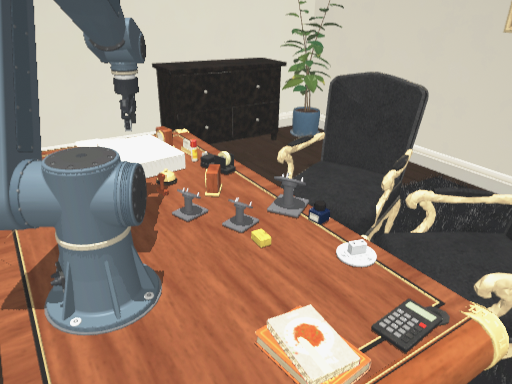

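View pics/side0.png

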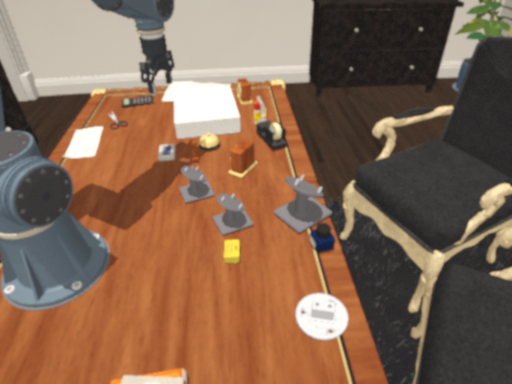

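The plate is the white disc at side (322,315) and scene (356,252). The large stand, with its head facing away from the cameras, is at side (303,205) and scene (288,195); the two smaller stands are decoys. Next I'll view both close up with the wrist camera.

```bash
cat >> h.py <<'E'
def cam_in_tool():
    c=m.get_calibration("wrist");R=np.array(c["R"]);t=np.array(c["t"])
    Rt=np.array(m.current_tcp_rot());p=np.array(m.current_ee_pos())
    return Rt.T@R.T, Rt.T@(-R.T@t-p)
def view(target,n,dist):
    Rc,tc=cam_in_tool(); n=np.array(n)/np.linalg.norm(n); q0=np.array(m.current_qpos()); best=None
    for a in np.arange(0,2*np.pi,np.pi/12):
        x=np.cross(n,[np.cos(a),np.sin(a),0]); x/=np.linalg.norm(x)
        C=np.stack([x,np.cross(-n,x),-n],1); Rt=C@Rc.T; p=np.array(target)+n*dist-Rt@tc
        q=m.inverse_kinematics(p,Rt)
        if q is None: continue
        s=np.abs(np.array(q)-q0).max()
        if best is None or s<best[0]: best=(s,p,Rt,q)
    return best
E
python3 - <<'E'
from h import *
Rc,tc=cam_in_tool(); print(np.round(Rc,3),np.round(tc,3)); print(np.round(m.current_tcp_rot(),2))
for i,(T,n,dd) in enumerate([((.63,.125,.10),(0,.5,.866),.27),((.615,-.206,.02),(0,0.,1),.27)]):
    b=view(T,n,dd); print(np.round(b[1],3),np.round(b[0],2),np.round(b[3],2))
    m.move_ptp(b[1],b[2]); 
    im,d,W=cloud("wrist"); cv2.imwrite(f"pics/w{i}.png",im[...,::-1]); np.savez(f"w{i}.npz",im=im,d=d,W=W)
    for o in (["stand_head","stud0_tip"],["mounting_plate","tongue_top"])[i]:
        print(o,[(np.round(r["at"],3).tolist(),round(r["confidence"],2)) for r in m.look_for("wrist",o)])
    print(m.current_time())
E
```

```text
[[ 0.    -0.957 -0.289]
 [ 1.     0.    -0.001]
 [ 0.001 -0.289  0.957]] [ 0.074  0.    -0.143]
[[-0.9   0.44  0.  ]
 [ 0.44  0.9   0.  ]
 [-0.    0.   -1.  ]]
[0.656 0.169 0.203] 0.74 [ 0.29  0.82  1.   -0.28  1.69 -0.73]
stand_head [([0.445, 0.115, 0.071], 0.97), ([0.637, 0.141, 0.1], 0.79)]
stud0_tip [([0.64, 0.133, 0.1], 0.62), ([0.449, 0.12, 0.072], 0.6)]
2.95
[ 0.636 -0.227  0.132] 0.74 [-0.45  0.82  1.15  0.1   1.45 -1.26]
mounting_plate [([0.627, -0.199, 0.008], 0.91)]
tongue_top [([0.621, -0.199, 0.005], 0.92)]
4.625
```

View pics/w0.png

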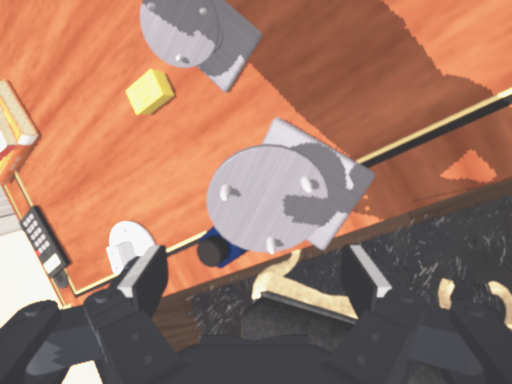

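View pics/w1.png

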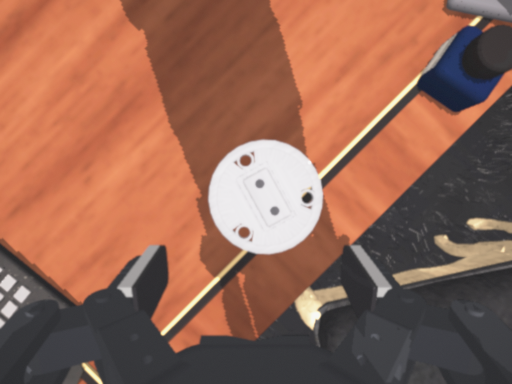

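w0: the head's face is centred near (267,197), with studs near (226,192), (309,184) and (272,245). w1: the plate is centred near (266,196), with holes near (246,160), (307,198) and (243,232). The tongue outline is long towards (246,160). Next I'll measure from the depth.

Run:
```python
from h import *
z=np.load("w1.npz");W=z["W"]
for u,v in [(266,196),(225,196),(246,160),(307,198),(243,232),(260,183),(275,211),(250,180),(280,215),(285,180),(255,215),(180,100)]: print((u,v),np.round(W[v,u],4),round(float(z["d"][v,u]),3))
print("plate heights hist",np.histogram(W[145:250,212:322,2][np.isfinite(W[145:250,212:322,2])],bins=[-.02,-.005,.002,.006,.012,.03,.038,.046,.06]))
print('nan',np.isnan(W[145:250,212:322,2]).sum())
z=np.load("w0.npz");W=z["W"]
for u,v in [(240,165),(290,165),(267,197),(240,225),(300,215),(309,184),(226,192),(272,245)]: print((u,v),np.round(W[v,u],4))
for i,(c) in enumerate([(267,197),(266,196)]):
    im=np.load(f"w{i}.npz")["im"]; s=im[c[1]-75:c[1]+75,c[0]-80:c[0]+80,::-1]
    cv2.imwrite(f"pics/crop{i}.png",cv2.resize(s,None,fx=4.5,fy=4.0,interpolation=cv2.INTER_CUBIC) if 0 else cv2.resize(s,(640,600),interpolation=cv2.INTER_CUBIC))
```

```text
(266, 196) [ 0.6237 -0.1987  0.0425] 0.248
(225, 196) [ 0.5971 -0.2257  0.0072] 0.283
(246, 160) [ 0.586  -0.1865 -0.0015] 0.292
(307, 198) [ 0.6547 -0.1707  0.0018] 0.288
(243, 232) [ 0.6344 -0.239  -0.0026] 0.293
(260, 183) [ 0.6124 -0.1946  0.044 ] 0.246
(275, 211) [ 0.6379 -0.2022  0.0426] 0.247
(250, 180) [ 0.6047 -0.1987  0.0426] 0.247
(280, 215) [ 0.6432 -0.2016  0.0427] 0.247
(285, 180) [ 0.6268 -0.1743  0.009 ] 0.281
(255, 215) [ 0.6303 -0.2182  0.0077] 0.282
(180, 100) [ 0.4977 -0.1908 -0.0026] 0.293
plate heights hist (array([   0, 2036,   72, 7839,    7,    0, 1551,    0]), array([-0.02 , -0.005,  0.002,  0.006,  0.012,  0.03 ,  0.038,  0.046,
        0.06 ]))
nan 45
(240, 165) [0.6024 0.137  0.119 ]
(290, 165) [0.6212 0.169  0.0986]
(267, 197) [0.6371 0.1376 0.1024]
(240, 225) [0.6497 0.1013 0.1074]
(300, 215) [0.6657 0.1506 0.085 ]
(309, 184) [0.6423 0.1783 0.1036]
(226, 192) [0.6177 0.1212 0.1326]
(272, 245) [0.6793 0.119  0.1009]
```

View pics/crop0.png

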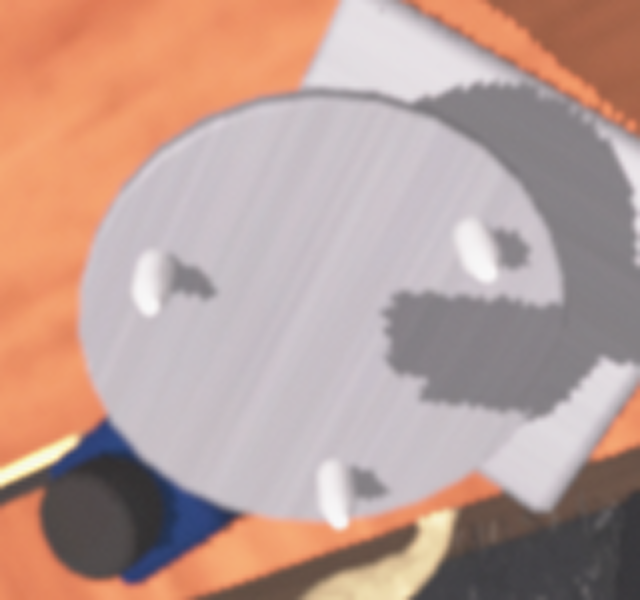

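View pics/crop1.png

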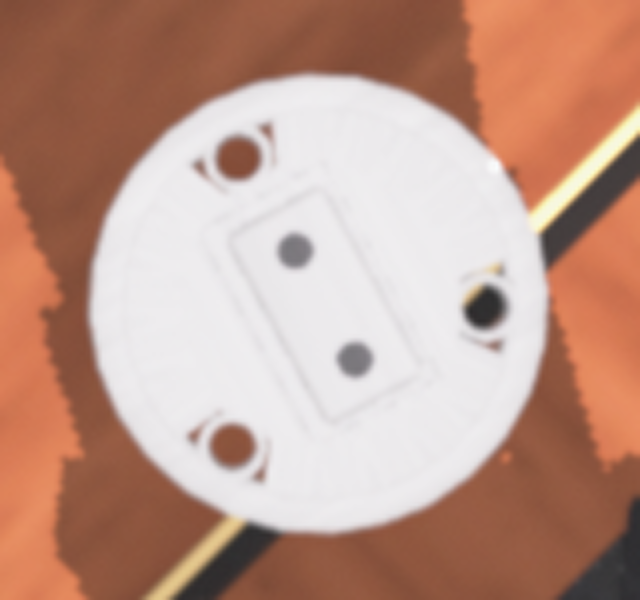

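```bash
cat >> h.py <<'E'
from scipy.optimize import least_squares
def circ(P):
    c,r=cv2.minEnclosingCircle(P.astype(np.float32).reshape(-1,1,2)); return np.array(c),r
def fit_head(W,c0=(.637,.138,.102)):
    P=W.reshape(-1,3);P=P[np.isfinite(P).all(1)];P=P[np.linalg.norm(P-np.array(c0),axis=1)<.085]
    n=np.array([0,.5,.866]);o=np.array(c0)
    for th in [.012,.006,.004,.003,.003]:
        Q=P[np.abs((P-o)@n)<th];Q=Q[np.linalg.norm(Q-np.array(c0),axis=1)<.068]
        o=Q.mean(0);n=np.linalg.svd(Q-o,full_matrices=False)[2][2];n*=np.sign(n[2])
    x=np.array([0,0,1])-n*n[2];x/=np.linalg.norm(x);y=np.cross(n,x)
    L=(Q-o)@np.stack([x,y],1)
    # max-inlier disc of radius 55mm: slide a disc template over the occupancy
    s=.0005;N=400;occ=np.zeros((N,N),np.float32);ij=np.round(L/s+N/2).astype(int);occ[ij[:,0].clip(0,N-1),ij[:,1].clip(0,N-1)]=1
    occ=cv2.morphologyEx(occ,cv2.MORPH_CLOSE,np.ones((11,11)))
    ct,_=cv2.findContours(occ.astype(np.uint8),cv2.RETR_EXTERNAL,cv2.CHAIN_APPROX_NONE)
    E=(max(ct,key=cv2.contourArea)[:,0,::-1]-N/2)*s
    f=least_squares(lambda p:np.hypot(*(E-p[:2]).T)-p[2],[0,0,.055],loss="soft_l1",f_scale=.001).x
    o=o+np.stack([x,y],1)@f[:2]
    h=(P-o)@n;L=(P-o)@np.stack([x,y],1);S=(h>.006)&(h<.021)&(np.hypot(*L.T)<.05)
    st=[]
    for a in (0,120,240):
        e=.04*np.array([np.cos(np.radians(a)),np.sin(np.radians(a))]);k=S&(np.hypot(*(L-e).T)<.012)
        st.append((int(k.sum()),np.round((L[k].mean(0)-e)*1e3,1),np.round(h[k].max()*1e3,1)) if k.any() else None)
    return o,np.stack([x,y,n],1),f[2],st
def fit_plate(W,c0=(.624,-.199)):
    P=W.reshape(-1,3);P=P[np.isfinite(P).all(1)];P=P[np.hypot(*(P[:,:2]-c0).T)<.08]
    T=P[(P[:,2]>.035)&(P[:,2]<.05)]
    r=cv2.minAreaRect(T[:,:2].astype(np.float32));B=cv2.boxPoints(r);e=[B[1]-B[0],B[2]-B[1]];l=max(e,key=np.linalg.norm)
    Q=P[(P[:,2]>.0045)&(P[:,2]<.012)];hull=cv2.convexHull(Q[:,:2].astype(np.float32))[:,0]
    f=least_squares(lambda p:np.hypot(*(hull-p[:2]).T)-p[2],[*c0,.055],loss="soft_l1",f_scale=.001).x
    return dict(tc=np.array(r[0]),size=[np.linalg.norm(v) for v in e],ang=np.arctan2(l[1],l[0]),pc=f,z=(T[:,2].mean(),np.median(Q[:,2])))
E
python3 - <<'E'
from h import *
for f in ["w0","scene0","side0"]:
    try:
        o,R,r,st=fit_head(np.load(f+".npz")["W"]);print(f,np.round(o,4),np.round(R[:,2],3),"tilt",np.degrees(np.arccos(R[2,2])).round(2),r,st)
    except Exception as e: print(f,e)
for f in ["w1","side0"]: print(f,fit_plate(np.load(f+".npz")["W"]))
z=np.load("w1.npz");W=z["W"]
for u,v in [(246,160),(307,198),(243,232)]: print(np.round(W[v-4:v+5,u-4:u+5].reshape(-1,3).mean(0),4))
E
```

```text
w0 [0.6425 0.1338 0.1006] [0.414 0.276 0.868] tilt 29.81 0.05426858248433774 [(95, array([ 0.1, -2. ]), np.float64(18.6)), (86, array([ 0.9, -0.4]), np.float64(18.6)), (93, array([ 0.7, -0.6]), np.float64(18.9))]
scene0 [0.6422 0.097  0.1062] [0.438 0.303 0.846] tilt 32.2 0.021205745555608144 [None, None, None]
side0 [0.6462 0.1424 0.0969] [0.417 0.259 0.871] tilt 29.4 0.062141764482167905 [(1, array([6. , 4.7]), np.float64(17.7)), (5, array([7.8, 5.7]), np.float64(17.6)), (1, array([6.5, 7. ]), np.float64(12.9))]
w1 {'tc': array([ 0.62476873, -0.19834487]), 'size': [np.float32(0.046700493), np.float32(0.024234137)], 'ang': np.float32(-0.2911679), 'pc': array([ 0.62482356, -0.19842806,  0.05490853]), 'z': (np.float64(0.04242826011083677), np.float64(0.008321857036836786))}
side0 {'tc': array([ 0.6245513 , -0.19971068]), 'size': [np.float32(0.04431219), np.float32(0.025553128)], 'ang': np.float32(-0.29370373), 'pc': array([ 0.62449463, -0.20041212,  0.0545195 ]), 'z': (np.float64(0.04261560725455254), np.float64(0.008762741391350158))}
[ 0.5859 -0.1865 -0.0024]
[ 6.549e-01 -1.706e-01  6.000e-04]
[ 0.6343 -0.2389 -0.002 ]
```

Measured tilt azimuth is mostly +x, not +y as the text says. The plane fit, stud tips and both fixed cameras all agree on this, so I'll trust the measurement. The head's size and height match the description. I'll take two more head views along the true normal, then check IK and clearance.

Run:
```python
from h import *
o,R,_,_=fit_head(np.load("w0.npz")["W"]);n=R[:,2]
b=view(o,n,.25); print(b and (b[0],np.round(b[3],2)))
m.move_ptp(b[1],b[2])
im,d,W=cloud("wrist");np.savez("w2.npz",im=im,d=d,W=W);cv2.imwrite("pics/w2.png",im[...,::-1])
b=view(o+[0,0,0],n+np.array([-.25,.15,.1]),.27); print(b and b[0]); m.move_ptp(b[1],b[2])
im,d,W=cloud("wrist");np.savez("w3.npz",im=im,d=d,W=W)
for f in ["w0","w2","w3"]:
    o,R,r,st=fit_head(np.load(f+".npz")["W"],(.6425,.1338,.1006));print(f,np.round(o,4),np.round(R[:,2],4),np.degrees(np.arccos(R[2,2])).round(2),round(r,4),st)
# clearance of gripper axis & IK
n=R[:,2]
for f in ["scene0","side0","w0","w1"]:
    P=np.load(f+".npz")["W"].reshape(-1,3);P=P[np.isfinite(P).all(1)];a=(P-o)@n;rr=np.linalg.norm(P-o-np.outer(a,n),axis=1)
    k=(a>.05)&(a<.45)&(rr<.15); print(f,k.sum(),np.round(P[k][np.argsort(rr[k])[:3]],2).tolist())
def rz(a): return np.array([[np.cos(a),-np.sin(a),0],[np.sin(a),np.cos(a),0],[0,0,1]])
for s in (1,-1):
    G=np.array([[-s,0,0],[0,s,0],[0,0,-1.]])
    q=m.inverse_kinematics([.6248,-.1984,.012],rz(np.pi-.291)@G);print("grasp",s,q is not None and np.round(q,2))
    for k in range(3):
        print(s,k,[None if (q:=m.inverse_kinematics(o+n*z,R@rz(k*2*np.pi/3)@G)) is None else np.round(q,2).tolist() for z in (.012,.1)])
print(m.current_time())
```

```text
(np.float64(0.7035888821815866), array([ 0.12,  1.11,  0.56,  0.02,  2.1 , -0.56]))
0.2290808274172248
w0 [0.6425 0.1338 0.1006] [0.4136 0.2758 0.8677] 29.81 0.0543 [(95, array([ 0.1, -2. ]), np.float64(18.6)), (86, array([ 0.9, -0.4]), np.float64(18.6)), (93, array([ 0.7, -0.6]), np.float64(18.9))]
w2 [0.6432 0.1332 0.1004] [0.4199 0.2726 0.8657] 30.04 0.0544 [(83, array([-0.7, -0.4]), np.float64(19.4)), (86, array([ 0.4, -0.4]), np.float64(19.3)), (85, array([0.5, 0.3]), np.float64(19.1))]
w3 [0.6429 0.1335 0.1004] [0.4168 0.2748 0.8665] 29.95 0.0544 [(80, array([ 0. , -1.5]), np.float64(19.0)), (76, array([ 0.9, -0.7]), np.float64(18.5)), (79, array([ 0.8, -0.6]), np.float64(18.6))]
scene0 0 []
side0 0 []
w0 37639 [[0.69, 0.2, 0.2], [0.69, 0.21, 0.2], [0.69, 0.2, 0.2]]
w1 0 []
grasp 1 [-0.38  0.81  1.48 -0.    0.85  1.48]
1 0 [[0.21, 0.95, 1.01, -0.18, 1.67, 1.23], [0.23, 0.97, 0.77, -0.18, 1.89, 1.2]]
1 1 [[0.21, 0.95, 1.01, -0.18, 1.67, -0.87], [0.23, 0.97, 0.77, -0.18, 1.89, -0.89]]
1 2 [None, None]
grasp -1 [-0.38  0.81  1.48 -0.    0.85 -1.66]
-1 0 [[0.21, 0.95, 1.01, -0.18, 1.67, -1.92], [0.23, 0.97, 0.77, -0.18, 1.89, -1.94]]
-1 1 [[0.21, 0.95, 1.01, -0.18, 1.67, 2.27], [0.23, 0.97, 0.77, -0.18, 1.89, 2.25]]
-1 2 [[0.21, 0.95, 1.01, -0.18, 1.67, 0.18], [0.23, 0.97, 0.77, -0.18, 1.89, 0.16]]
6.475
```

View pics/w2.png

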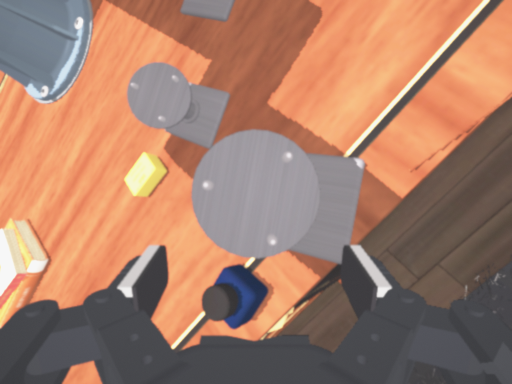

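Frontal view w2: the head is centred at (256,193), with studs at (208,185), (289,156) and (272,240). All three fits agree to within 1 mm. Now the grasp.

```bash
cat >> h.py <<'E'
def rz(a): return np.array([[np.cos(a),-np.sin(a),0],[np.sin(a),np.cos(a),0],[0,0,1]])
G=np.diag([1.,-1,-1])
PSI=np.pi-.291
def head():
    A=[fit_head(np.load(f+".npz")["W"],(.6425,.1338,.1006)) for f in ("w0","w2","w3")]
    o=np.mean([a[0] for a in A],0);n=np.mean([a[1][:,2] for a in A],0);n/=np.linalg.norm(n)
    x=np.array([0,0,1])-n*n[2];x/=np.linalg.norm(x);R=np.stack([x,np.cross(n,x),n],1)
    return o+R@[.0001,-.0004,0],R
E
python3 - <<'E'
from h import *
Rg=rz(PSI)@G; p=np.array([.6248,-.1985,.012])
m.move_ptp(p+[0,0,.13],Rg); 
im,d,W=cloud("wrist"); print(fit_plate(W))
m.move_l(p); m.set_gripper(0.0,60)
print(m.current_grip_width(),m.current_grip_force(),np.round(m.current_ee_pos(),4))
m.move_l(p+[0,0,.03],max_speed=.08); print(m.current_grip_width(),m.current_grip_force(),np.round(m.current_force(),2))
m.move_l(p+[0,0,.24])
im,d,W=cloud("wrist");np.savez("w4.npz",im=im,d=d,W=W);cv2.imwrite("pics/w4.png",im[...,::-1]);print(m.current_grip_width(),np.round(m.current_ee_pos(),4),m.current_time())
o,R=head();print(o,R)
E
```

```text
{'tc': array([ 0.62482077, -0.19853239]), 'size': [np.float32(0.047455385), np.float32(0.023768052)], 'ang': np.float32(-0.27969438), 'pc': array([ 0.62455426, -0.19826474,  0.05478023]), 'z': (np.float64(0.04219338046482836), np.float64(0.008250339195546897))}
0.2734039987792971 60.67068099975586 [ 0.625  -0.1987  0.0124]
0.27047381071950033 59.7738915681839 [-0.08  0.24 -2.7 ]
0.27289941987507654 [ 0.6245 -0.1984  0.2511] 11.6667
[0.64260217 0.13378988 0.10051592] [[-0.72382444  0.54989654  0.4167637 ]
 [-0.47654805 -0.83523278  0.27438688]
 [ 0.4989791   0.          0.86661402]]
```

View pics/w4.png

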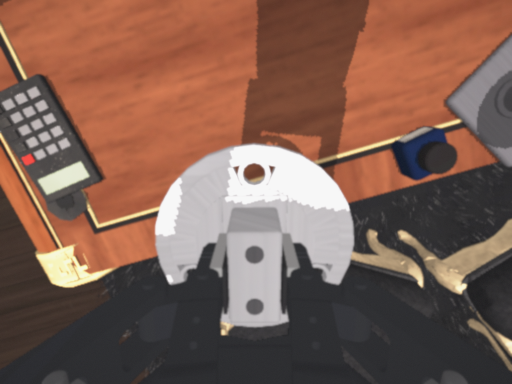

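w4 shows the plate held level, with the tongue between the pads and hole 0 straight ahead at (255,174). I'll check the plate's in-hand pose, then move to the approach point.

```bash
cat >> h.py <<'E'
def inhand(W,p,Rt):
    # plate-top points in nominal plate frame (TCP at z=.012 of plate)
    L=(W.reshape(-1,3)-p)@Rt@G.T+[0,0,.012]; L=L[np.isfinite(L).all(1)]
    Q=L[(np.abs(L[:,2]-.008)<.006)&(np.hypot(L[:,0],L[:,1])<.062)&(L[:,0]>.012)]
    A=np.c_[Q[:,:2],np.ones(len(Q))];c=np.linalg.lstsq(A,Q[:,2],rcond=None)[0]
    h=cv2.convexHull(Q[:,:2].astype(np.float32))[:,0];h=h[h[:,0]>.018]
    f=least_squares(lambda q:np.hypot(*(h-q).T)-.0549,[0,0],loss="soft_l1",f_scale=.001).x
    return c,f,len(Q)
E
python3 - <<'E'
from h import *
p=np.array(m.current_ee_pos());Rt=np.array(m.current_tcp_rot())
print("hand",inhand(np.load("w4.npz")["W"],p,Rt))
o,R=head(); Rf=R@G
m.move_ptp(o+R[:,2]*(.012+.14),Rf); 
m.move_l(o+R[:,2]*(.012+.045))
m.dwell(.3)
p=np.array(m.current_ee_pos());Rt=np.array(m.current_tcp_rot())
im,d,W=cloud("wrist");cv2.imwrite("pics/w5.png",im[...,::-1]);print("hand",inhand(W,p,Rt))
for n in ("side",): cv2.imwrite("pics/s5.png",cv2.resize(m.grab_frame(n)[0][130:280,230:400,::-1],(680,600),interpolation=cv2.INTER_CUBIC))
print(np.round(R.T@(p-o),4),np.round(Rf.T@Rt,4),np.round(m.current_force(),2),m.current_grip_width(),m.current_time())
E
```

```text
hand (array([-0.02562343,  0.00016088,  0.00877204]), array([ 0.00037181, -0.00038795]), 11121)
hand (array([-0.02602059,  0.00040685,  0.00870489]), array([ 0.00029243, -0.00042202]), 11084)
[-0.0001  0.      0.0574] [[ 1.e+00 -0.e+00 -6.e-04]
 [ 0.e+00  1.e+00 -2.e-04]
 [ 6.e-04  2.e-04  1.e+00]] [ 0.53  0.52 -2.39] 0.2700029123688316 14.3
```

View pics/s5.png

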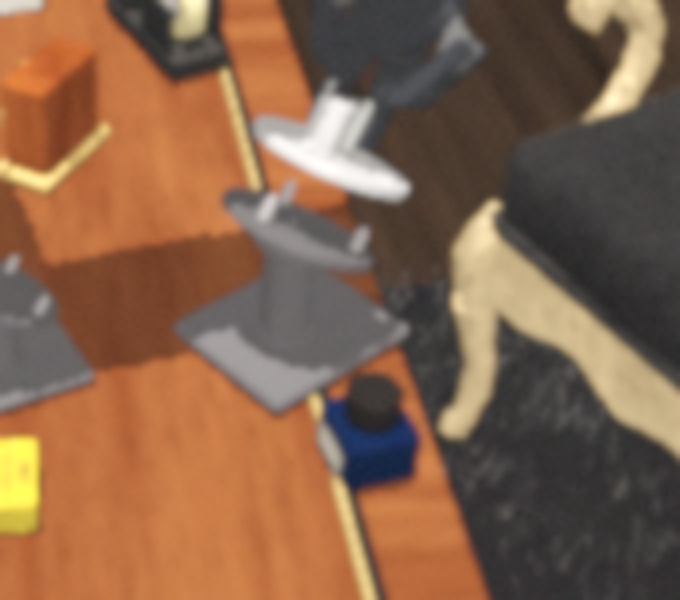

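s5 shows the plate parallel above the head, aligned over the studs. Inserting in steps with force monitoring.

Run:
```python
from h import *
o,R=head()
for z in (.030,.022,.018,.014,.010,.007,.004,.002,.001,0,-.001):
    m.move_l(o+R[:,2]*(.012+z),max_speed=.03); f=R.T@np.array(m.current_force())
    print(z,np.round(R.T@(np.array(m.current_ee_pos())-o)*1e3,2),np.round(f,1),np.round(R.T@np.array(m.current_ft_torque()),2),round(m.current_time(),2))
    if np.linalg.norm(f)>25: print("stop");break
im,d,W=cloud("wrist");cv2.imwrite("pics/w6.png",im[...,::-1]);print(inhand(W,np.array(m.current_ee_pos()),np.array(m.current_tcp_rot())))
```

```text
0.03 [0.00e+00 3.00e-02 4.21e+01] [-1.4 -1.3 -3. ] [0.06 0.45 0.02] 14.95
0.022 [ 1.000e-02 -0.000e+00  3.382e+01] [-1.8  0.1 -1.4] [-0.    0.45 -0.04] 15.37
0.018 [ 0.03 -0.04 29.75] [-1.6  0.3 -3. ] [ 0.01  0.48 -0.01] 15.65
0.014 [ 4.000e-02 -2.000e-02  2.572e+01] [-1.7  0.3 -2.2] [0.02 0.47 0.02] 15.93
0.01 [ 6.000e-02 -2.000e-02  2.173e+01] [-2.2 -0.5 -2.7] [-0.03  0.5  -0.02] 16.22
0.007 [ 5.000e-02 -1.000e-02  1.875e+01] [-0.7 -0.1 -2.9] [-0.    0.45  0.01] 16.47
0.004 [ 6.000e-02 -1.000e-02  1.572e+01] [-1.6 -0.3 -2.3] [-0.06  0.51 -0.04] 16.72
0.002 [2.000e-02 1.000e-02 1.385e+01] [-1.6  0.4 -2.4] [ 0.02  0.44 -0.  ] 16.97
0.001 [-0.000e+00 -1.000e-02  1.295e+01] [-1.3  0.3 -3.3] [ 0.    0.51 -0.01] 17.22
0 [-4.000e-02  1.000e-02  1.217e+01] [-1.7 -0.2 -0.5] [-0.03  0.55 -0.04] 17.47
-0.001 [-0.09  0.1  12.05] [-1.8  1.   6.8] [-0.32  0.35  0.06] 17.72
(array([-0.02123125, -0.0025229 ,  0.00868251]), array([ 0.00034444, -0.00049571]), 11252)
```

Run:
```python
from h import *
o,R=head();n=R[:,2]
m.move_l(o+n*(.012-.0015),max_speed=.03); print(np.round(R.T@np.array(m.current_force()),1))
m.set_gripper(.55); m.dwell(.2)
m.move_l(o+n*.10,max_speed=.08); 
b=view(o+n*.02,n,.25); m.move_ptp(b[1],b[2]); m.dwell(.3)
im,d,W=cloud("wrist");cv2.imwrite("pics/w7.png",im[...,::-1])
L=(W.reshape(-1,3)-o)@R;L=L[np.isfinite(L).all(1)];L=L[np.hypot(L[:,0],L[:,1])<.065]
Q=L[np.abs(L[:,2]-.008)<.004];print("top plane",np.linalg.lstsq(np.c_[Q[:,:2],np.ones(len(Q))],Q[:,2],rcond=None)[0])
T=L[(L[:,2]>.037)&(L[:,2]<.048)];print("tongue",cv2.minAreaRect(T[:,:2].astype(np.float32)),T[:,2].mean())
h=cv2.convexHull(Q[:,:2].astype(np.float32))[:,0];print("centre",least_squares(lambda q:np.hypot(*(h-q[:2]).T)-q[2],[0,0,.055],loss="soft_l1",f_scale=.001).x)
for s in ("ink_bottle","staple_box","desk_clock"):
    m.grab_frame("side");print(s,[np.round(r["at"],3).tolist() for r in m.look_for("side",s)][:1])
print(m.current_time())
```

```text
[-2.9  1.2  9.5]
top plane [ 0.00182969 -0.00308009  0.00792571]
tongue ((-0.00010560266673564911, -0.00021972879767417908), (0.04678548127412796, 0.023982761427760124), 0.44935643672943115) 0.04196149887988432
centre [-9.22452913e-05 -4.93574262e-04  5.48620404e-02]
ink_bottle [[0.667, -0.007, 0.036]]
staple_box [[0.436, -0.02, 0.022]]
desk_clock [[0.484, 0.355, 0.055]]
21.1083
```

View pics/w7.png

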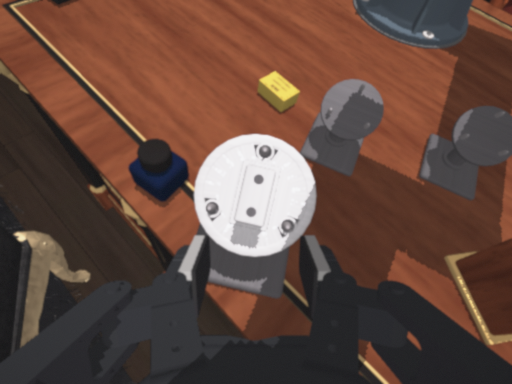

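w7 shows the plate home, with the studs through all three holes at (265,152), (212,208) and (288,226). The top plane fits at 7.9 mm above the face, the centre is off by less than 0.6 mm and the tilt is about 0.004 rad. The bystanders haven't moved.

```bash
python3 -c "
from bench import manip as m
print(m.sign_off())"
```

```text
the job is handed in; nothing more can be done
None
```

The plate is fully home on all three studs and let go, centred to within about 0.6 mm with tilt around 0.004 rad; the bystanders are unmoved, and the job was handed in at about 21 s.

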